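Clip the slicing plate onto the mushroom slicer

TASK

The mushroom slicer has been washed: pick up its green slicing plate, set it rails-up over the four white snap studs of the grey catch box and let go, then press it down evenly, one end and then the other, until every stud has clicked through its hole and the plate stays down all round. The studs are brittle: never push with more than 18 N, and do not let the plate rock steeply on them. Keep the fingers off the blade and do not knock the other things about.

Things in the scene. Friction and masses are not known exactly. Their poses are not given: they have to be found in the camera images.
- slicer_box: grey catch box, 172 mm (its own x) x 98 mm, held by a suction foot, it does not move. Origin: centre of its underside, 0 to 9 mm above the table as the foot is squashed; z up. Rim at z 46 mm. At x +-64, y +-29 mm four hard bosses (26 x 19 mm, tops at z 56) with a white snap stud each; midway between the two studs of an end a black silicone bumper, 10 x 26 mm, top at z 60
- stud0 (a point): snap stud at x -64, y -29 mm of the box; point on its axis at the height of the boss top (z 56 mm). Two spring legs that give way along the box's x only; 9 mm wide along y. Along x: 8.4 mm at the tip (z 70), slanting out to the barbs, 17.6 mm at z 61; 12 mm below them. The hole squeezes the legs; after the click they stand out over the plate
- stud1 (a point): the same stud at x -64, y +29 mm. One end's two studs: at 8 to 13 N the barbs slip into the holes, the force drops and the end jumps down to 3 to 5 mm above its bosses. That is not the click: from there the bumper (3.3 N/mm) and friction push back with up to 11 to 15 N, until at about 1.5 mm the force breaks down: the click. Then the hard bosses follow
- stud2 (a point): the same stud at x +64, y -29 mm. Clicked, the plate is held tight between bumpers and barbs, its underside 0.7 mm above the boss tops; an end that has not clicked comes back up to 3 mm or more when let go. Pressed alone with the other end still high, an end binds: bring both half way first
- stud3 (a point): the same stud at x +64, y +29 mm. Pressing counts as the sum of the fingers' contact forces on the plate, at most 24 N once it is being pressed down (18 to 20 N at the wrist; sideways friction of the tips adds); a grip on the rails would count too, so let go first and press with closed fingers
- slicing_plate: green slicing plate, 160 mm (its own x) x 84 mm, 4 mm thick, 0.15 to 0.24 kg, rails-up on the table. Origin: centre of its underside; z up. Its waist (x within +-48) has two rails along x, 6 mm thick, outer faces at y +-28, tops at z 20 mm: grip across both at x = 0. Fits either way round. Set on the studs, its underside hangs about 8.5 mm above the bosses; on the stud tips 13 mm
- plate_end0 (a point): ridged thumb pad, the place to press: top of the plate's flat end flange (x -48 to -80 mm), at x -64, y 0, z 4 mm of the plate, midway between the two holes of that end and above the bumper. Pressed off the middle, one stud clicks first and the other then needs 1 to 2 N more, or a press a little nearer to it
- plate_end1 (a point): the thumb pad of the other end flange, at x +64, y 0, z 4 mm of the plate
- hole0 (a point): centre, on the underside, of the hole at x -64, y -29 mm of the plate; each hole is 14 mm (x) by 11 mm (y) and goes over a stud
- blade: steel slicing blade, 38 mm long, set slantwise across the middle of the plate's deck between the rails, 6 mm above the plate's underside; not to be touched
- hole1 (a point): the same at x -64, y +29 mm
- hole2 (a point): the same at x +64, y -29 mm
- hole3 (a point): the same at x +64, y +29 mm
- soy_bottle: tall dark sauce bottle, 58 x 58 x 207 mm, bystander; origin at the centre of its foot
- pepper_jar: small spice jar with dark lid, 44 x 44 x 96 mm, bystander; origin at the centre of its foot
- dark_bowl: dark speckled bowl, 125 x 125 x 56 mm, bystander; origin at the centre of its foot

How it is judged:
By the outcome, as a careful person would: the job done as asked, in the order asked, and still so for the second after the job is handed in, with the robot touching nothing.
It also fails if it takes over 72 s, if anything falls off the work surface, if the arm or the gripper's body presses on something with over 40 N, if the wrist force passes 120 N, or if a joint passes its speed limit or range.

ROBOT

A 7-joint arm with a two-finger parallel gripper is mounted at the origin on the work surface; the furniture and walls round the work are solid. World frame = base frame: x ahead of the robot, y to its left, z up, the work surface at z = 0. Lengths are in mm, angles in rad, forces in N, time in s.
With the tool pointing down it reaches from about 400 to 900 mm from the base axis. Payload 5.6 kg.
Tool frame: the origin (TCP) lies at the very end of the fingers, on their centre line; the grasp point (between the pads) lies 19 mm behind it; z points along the fingers, y is the line along which they close (so a half turn about z gives the same grasp; the last joint's range is limited). The gripper opens to 92 mm and grips with 3 to 60 N. Pads are 20 mm wide; open, the fingers measure 128 mm over their backs; the gripper's body (75 mm by 189 mm) begins 69 mm behind the grasp point.
Start: joints at [1.242, 0.468, -0.012, 1.603, 0.006, 1.071, -0.056], TCP at [183.209, -623.654, 192.992] pointing down, gripper open.
Joint ranges: [-2.53, 2.53], [-0.31, 2.02], [-1.57, 1.55], [0.28, 2.44], [-1.29, 4.43], [0.15, 1.84], [-2.92, 2.92]. Speed limits (rad/s): [2.57, 2.57, 3.14, 3.14, 3.14, 3.14, 3.14].

INTERFACE

Orientations are given as a unit quaternion [w, x, y, z].
In Python, from cell import manip, vision gives the robot as it stands.
- The arm moves only by the tool carry_out, never from a script. Its argument "rows" is a list that holds one entry, the list of rows, each a list of 7 numbers: the shift along the world's x, y, z in mm, then the turn, a rotation vector about the world's x, y, z in rad, then the opening, from 0 (shut) to 1 (fully open). In form: [[[dx, dy, dz, rx, ry, rz, jaw], ...]]. A call has 1 to 12 rows; each row is the pose to reach, as a shift and turn from the pose commanded when the call began; what a row does not reach only later rows make up. A row lasts 1/12 s, in which the tool goes at most 41.7 mm and 7.16 degrees, less where a joint would pass 70% of its speed; a pose out of reach is approached as far as the arm can. A call with a gripper value outside its range is refused whole. The fingers move at their own pace and stop on an object; "force" is the grip in N (left out, the last holds). Time passes only in rows, so rows that repeat a pose let the fingers close. It gives the time, the measured TCP pose, the force, the opening and the grip force at its end, in the units of the state.
- manip.get_state(): the state, without advancing time (a new reading comes with each control period).
- vision.snapshot(name): name is "scene" or "top" or "wrist"; returns (picture, depth): 400x640x3 uint8, blue, green, red; 400x640 float32, mm along the optical axis (not along the pixel's ray), 0 where there is no reading.
- vision.camera_model(name): a dict with "mtx" (3x3 intrinsics, pixels), "dist" ([k1, k2, p1, p2, k3] as OpenCV has them; the pictures are not rectified), "T" (4x4, takes a point from camera to world coordinates); the wrist camera has in their place "tool_from_camera" (4x4, takes a point from camera to tool coordinates, whose origin is the TCP and whose axes are the flange's). Camera axes: x right, y down, z forward; pixel columns grow to the right and rows downward; lengths in mm; the calibration is good to about 2 mm. A picture is of the moment at which its call begins: read the wrist's pose just before it. camera_model takes no time and is no camera call.
- manip.hand_in(): hands the job in; it is judged then, once.
The state is a dict: "clock": time; "joints": joint angles; "joint_velocities": joint speeds; "joint_efforts": joint torques, N m; "ee_pos": TCP position; "eef_rot": TCP orientation; "ft_force": force on the tool from outside, world axes, zero at the start; "ft_torque": the same for the moment, N m; "gripper_width": finger opening in mm; "gripper_force": force on a finger pad.
Only numpy, scipy, OpenCV 4.12 (cv2) and the standard library are available. Lean on these libraries where they do the work, as an engineer would, in place of code of your own. Each camera call takes 0.05 s, during which the arm holds its last target. There are 200 camera calls.

## Working session

There is one attempt and no reset: what is moved stays moved. The work goes in short steps, Python scripts to look and compute and a tool call to move; the robot and the scene stay as the last step left them, time stands still between calls to the robot, and variables do not carry over. Pictures are saved under pics/ and viewed, at most 10 in all, crops included, and the job is handed in when it is done.

Besides the shell and the picture viewer there is one more tool, called after "Request:" as a command line: name --argument value ..., lists and objects as JSON in quotes. carry_out: Moves the arm, as the interface text tells. Its arguments: {"type":"object","properties":{"rows":{"type":"array","items":{"type":"array","items":{"type":"array","items":{"type":"number"}}}},"force":{"type":"number"}},"required":["rows"]}

```bash
mkdir -p pics; ls; python3 - <<'E'
from cell import manip, vision
import cv2,numpy as np
print(manip.get_state())
ims=[]
for n in("scene","top"):
    p,d=vision.snapshot(n); cv2.imwrite(f"pics/{n}0.png",p); np.savez(f"pics/{n}0.npz",p=p,d=d); print(n,vision.camera_model(n),(d>0).mean())
print(vision.camera_model("wrist"))
E
```

```text
pics
{'clock': 0.0, 'joints': array([ 1.24199284,  0.46834156, -0.01163441,  1.60360222,  0.00601417,
        1.07137547, -0.05628946]), 'joint_velocities': array([ 4.96724122e-04,  1.02631777e-03,  9.28498668e-05, -5.44660294e-04,
       -8.65707437e-04, -5.46074493e-04, -3.71531776e-04]), 'joint_efforts': array([-7.39951847e-04, -5.20574248e+01, -1.18030145e-02, -2.43747318e+01,
       -5.64487861e-02,  1.71595736e-02,  1.55846224e-04]), 'ee_pos': array([ 183.02984509, -623.07246526,  192.07235594]), 'eef_rot': array([-8.26891972e-04,  9.89807876e-01,  1.42406646e-01, -1.78621901e-04]), 'ft_force': array([-0.21798666,  0.07510547, -1.10152081]), 'ft_torque': array([-0.02323973,  0.06585106,  0.03153229]), 'gripper_force': 0.0, 'gripper_width': 91.83158229530362}
scene {'mtx': array([[516.33292906,   0.        , 320.875675  ],
       [  0.        , 516.33292906, 207.04633219],
       [  0.        ,   0.        ,   1.        ]]), 'dist': array([-0.10848102,  0.        ,  0.        ,  0.        ,  0.        ]), 'T': array([[-8.01770340e-01, -3.44221283e-01,  4.88544808e-01,
         6
[... 792 characters left out ...]
      [ 0.00000000e+00,  0.00000000e+00,  0.00000000e+00,
         1.00000000e+00]])} 0.9959453125
{'mtx': array([[293.84101116,   0.        , 316.06233266],
       [  0.        , 293.84101116, 201.58595421],
       [  0.        ,   0.        ,   1.        ]]), 'dist': array([0.00967701, 0.        , 0.        , 0.        , 0.        ]), 'tool_from_camera': array([[-8.32676835e-04, -9.55785386e-01, -2.94063943e-01,
         8.34356573e+01],
       [ 9.99999368e-01, -1.01785503e-03,  4.76680865e-04,
        -6.33042649e-01],
       [-7.54919069e-04, -2.94063361e-01,  9.55785630e-01,
        -1.91529779e+02],
       [ 0.00000000e+00,  0.00000000e+00,  0.00000000e+00,
         1.00000000e+00]])}
```

View pics/top0.png

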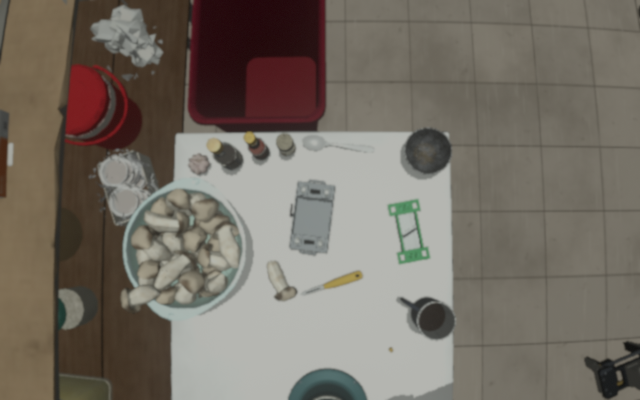

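View pics/scene0.png

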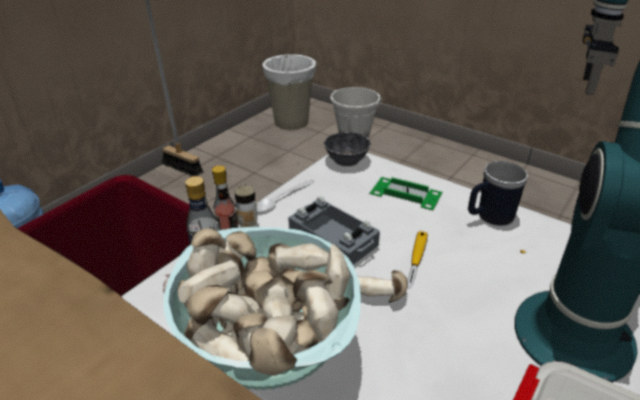

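The top view shows the green plate at about (408,231) and the grey box at about (313,217). The knife is at (335,282), a mushroom at (282,280), the mug at (432,318) and the bowl at (428,150).

```bash
cat > h.py <<'E'
import numpy as np,cv2
from cell import manip,vision
from scipy.spatial.transform import Rotation as R
def cam(n,st=None):
    m=vision.camera_model(n)
    if n!="wrist": return m["mtx"],m["dist"],m["T"]
    T=np.eye(4);q=st["eef_rot"];T[:3,:3]=R.from_quat([q[1],q[2],q[3],q[0]]).as_matrix();T[:3,3]=st["ee_pos"]
    return m["mtx"],m["dist"],T@m["tool_from_camera"]
def rays(c,uv):
    K,D,T=c; p=cv2.undistortPoints(np.float64(uv).reshape(-1,1,2),K,D)[:,0]
    return np.c_[p,np.ones(len(p))]@T[:3,:3].T, T[:3,3]
def plane(c,uv,z):
    d,o=rays(c,uv); return o+d*((z-o[2])/d[:,2])[:,None]
def depthpts(c,uv,dep):
    d,o=rays(c,uv); return o+d*np.asarray(dep)[:,None]
def look(n,name):
    st=manip.get_state();p,d=vision.snapshot(n);cv2.imwrite(f"pics/{name}.png",p);c=cam(n,st)
    np.savez(f"pics/{name}.npz",p=p,d=d,K=c[0],D=c[1],T=c[2]);return p,d,c
def load(name):
    f=np.load(f"pics/{name}.npz");return f["p"],f["d"],(f["K"],f["D"],f["T"])
def green(p):
    h=cv2.cvtColor(p,cv2.COLOR_BGR2HSV);return cv2.inRange(h,(50,90,50),(85,255,255))
def rect(P):
    r=cv2.minAreaRect(np.float32(P[:,:2]));b=cv2.boxPoints(r);e=[b[1]-b[0],b[2]-b[1]];l=max(e,key=np.linalg.norm)
    return np.round(r[0],1),np.round(r[1],1),round(np.degrees(np.arctan2(l[1],l[0]))%180,2)
E
python3 - <<'E'
from h import *
for n in("top","scene"):
    f=np.load(f"pics/{n}0.npz");p,d=f["p"],f["d"];c=cam(n)
    v,u=np.nonzero(green(p));print(n,len(u))
    P=depthpts(c,np.c_[u,v],d[v,u]);k=P[:,2]<60;P=P[k]; print("plate",rect(P),np.median(P[:,2]))
    v,u=np.mgrid[0:400,0:640];Q=depthpts(c,np.c_[u.ravel(),v.ravel()],d.ravel())
    # box: points 35..80 high near
    ctr=plane(c,[[313,217]],50)[0] if n=="top" else ctr
    k=(abs(Q[:,0]-ctr[0])<120)&(abs(Q[:,1]-ctr[1])<75)&(Q[:,2]>30)&(Q[:,2]<90)
    B=Q[k];print("box",ctr,rect(B),k.sum(),np.percentile(B[:,2],[5,25,50,75,95,99]))
    k=(abs(Q[:,0]-ctr[0])<200)&(abs(Q[:,1]-ctr[1])<200)&(abs(Q[:,2])<15);print("table",np.median(Q[k,2]))
E
```

```text
top 453
plate (array([383.2, 227.6]), array([151.9, 970.5]), np.float32(100.14)) 3.778353730870549
box [497.29131609  34.85620366  50.        ] (array([498.9,  36.5]), array([ 99.8, 187.3]), np.float32(172.99)) 1336 [40.51142521 46.00982303 48.21713614 56.16898761 67.35640595 71.15287224]
table 1.4805077544997403
scene 804
plate (array([ 462.2, -213.8]), array([158.7,  85.3]), np.float32(10.52)) 4.542244158019116
box [497.29131609  34.85620366  50.        ] (array([498.1,  40.6]), array([100.5, 189.8]), np.float32(173.25)) 1830 [33.77101017 41.99339325 45.59746913 54.36622798 64.83428581 68.60009278]
table -0.08168228274314515
```

Request:
carry_out --rows '[[[23,34,0,0,0,-0.01,1],[46,68,0,0,0,-0.02,1],[70,102,0,0,0,-0.03,1],[93,136,0,0,0,-0.04,1],[116,170,0,0,0,-0.05,1],[140,205,0,0,0,-0.06,1],[163,239,-5,0,0,-0.07,1],[186,273,-10,0,0,-0.08,1],[209,307,-20,0,0,-0.09,1],[233,341,-30,0,0,-0.1,1],[256,375,-40,0,0,-0.103,1],[279,409,-50,0,0,-0.103,1]]]'

```text
clock: 1.1
ee_pos: [461.1, -215.3, 143.3]
eef_rot: [0.0, 0.996, 0.091, -0.0]
ft_force: [0.9, -0.2, -0.3]
gripper_width: 91.6
gripper_force: 0.0
```

Request:
carry_out --rows '[[[0,0,-20,0,0,0,1],[0,0,-30,0,0,0,1],[0,0,-30,0,0,0,1],[0,0,-30,0,0,0,1]]]'

```text
clock: 1.43
ee_pos: [459.3, -218.3, 113.2]
eef_rot: [-0.0, 0.996, 0.09, -0.001]
ft_force: [0.3, 0.1, 0.1]
gripper_width: 91.8
gripper_force: 0.0
```

```bash
python3 - <<'E'
from h import *
p,d,c=look("wrist","w1")
st=manip.get_state();print(st["clock"],st["ee_pos"],st["eef_rot"],st["ft_force"])
g=green(p);v,u=np.nonzero(g)
P=depthpts(c,np.c_[u,v],d[v,u]);k=(P[:,2]<60)&(P[:,2]>-20);u,v,P=u[k],v[k],P[k];print(len(P),np.percentile(P[:,2],[5,50,95]))
lo=P[:,2]<10;print(rect(P[lo]), rect(plane(c,np.c_[u,v][lo],4)))
E
```

```text
1.4833 [ 459.86928281 -218.68236453  113.93477383] [ 2.44847313e-04  9.95956497e-01  8.98361700e-02 -2.44264453e-04] [ 0.91077511 -0.19121207  0.56690929]
5076 [ 2.66325599  3.98115957 20.08199456]
(array([ 460.3, -213. ]), array([160.9,  83.7]), np.float32(10.32)) (array([ 461.3, -213. ]), array([159. ,  83.2]), np.float32(10.35))
```

View pics/w1.png

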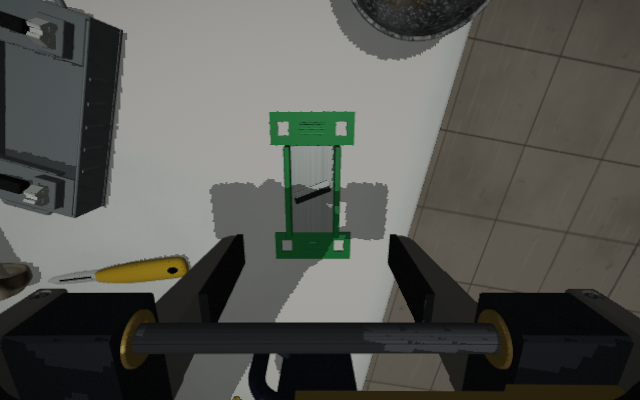

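The plate is centred near (313,185), in line with the fingers. It lies at about (460.8, -213) with a yaw of 10.3°, which matches the tool. I'll centre on it and descend.

Request:
carry_out --rows '[[[1,5,0,0,0,0,1],[1,5,-30,0,0,0,1],[1,5,-60,0,0,0,1],[1,5,-60,0,0,0,1],[1,5,-60,0,0,0,1]]]'

```text
clock: 1.9
ee_pos: [460.7, -212.2, 53.6]
eef_rot: [-0.0, 0.996, 0.091, -0.001]
ft_force: [-0.3, -0.5, 0.1]
gripper_width: 91.9
gripper_force: 0.0
```

```bash
python3 - <<'E'
from h import *
p,d,c=look("wrist","w2")
st=manip.get_state();print(st["clock"],st["ee_pos"],st["eef_rot"],st["ft_force"])
g=green(p);v,u=np.nonzero(g)
P=depthpts(c,np.c_[u,v],d[v,u]);k=(P[:,2]<60)&(P[:,2]>-20);u,v,P=u[k],v[k],P[k];print(len(P),np.percentile(P[:,2],[5,50,95]))
lo=P[:,2]<10;print(rect(P[lo]), rect(plane(c,np.c_[u,v][lo],4)))
E
```

```text
1.95 [ 461.97347394 -212.58104056   54.75562713] [1.96379884e-04 9.95868502e-01 9.08062553e-02 3.33786323e-04] [0.29825367 0.31347613 0.36983303]
7303 [ 2.75987093  4.02197184 20.10198703]
(array([ 461.3, -212.7]), array([159.9,  84.1]), np.float32(10.36)) (array([ 461.8, -212.9]), array([158.8,  83.4]), np.float32(10.37))
```

Request:
carry_out --rows '[[[0,0,-25,0,0,0,1],[0,0,-42,0,0,0,1],[0,0,-50,0,0,0,1],[0,0,-50,0,0,0,1],[0,0,-50,0,0,0,0.5],[0,0,-50,0,0,0,0.5],[0,0,-50,0,0,0,0.5],[0,0,-50,0,0,0,0.5],[0,0,-50,0,0,0,0.5],[0,0,-50,0,0,0,0.5],[0,0,-50,0,0,0,0.5],[0,0,-50,0,0,0,0.5]]]' --force 25

```text
clock: 2.95
ee_pos: [461.6, -212.1, 3.8]
eef_rot: [0.0, 0.996, 0.091, 0.0]
ft_force: [-0.5, 0.9, -0.2]
gripper_width: 45.9
gripper_force: 0.0
```

```bash
python3 - <<'E'
from h import *
p,d,c=look("wrist","w3")
E
```

```text
(no output)
```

View pics/w3.png

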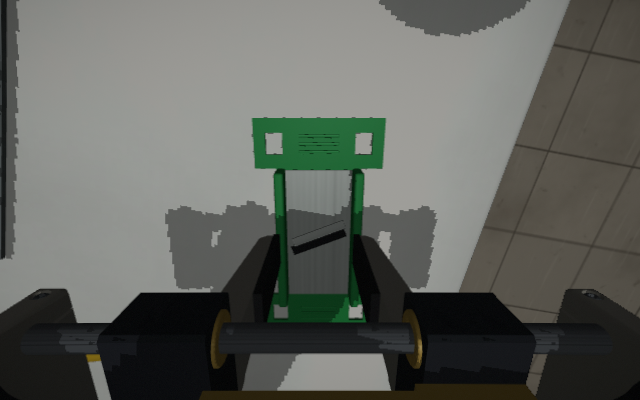

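Request:
carry_out --rows '[[[0,0,0,0,0,0,0.3],[0,0,0,0,0,0,0.3],[0,0,0,0,0,0,0.3],[0,0,0,0,0,0,0.3]]]' --force 25

```text
clock: 3.33
ee_pos: [461.5, -212.1, 3.7]
eef_rot: [-0.0, 0.996, 0.091, -0.0]
ft_force: [-0.6, 0.3, -0.3]
gripper_width: 27.6
gripper_force: 0.0
```

```bash
python3 - <<'E'
from h import *
for n in("w3","w4"):
    if n=="w4": p,d,c=look("wrist","w4")
    else: p,d,c=load(n)
    g=green(p);v,u=np.nonzero(g)
    P=depthpts(c,np.c_[u,v],d[v,u]);k=(P[:,2]<60)&(P[:,2]>-20);u,v,P=u[k],v[k],P[k];print(len(P),np.percentile(P[:,2],[5,25,50,75,95]))
    a=np.radians(10.35);X=(P[:,0]-461.5)*np.cos(a)+(P[:,1]+212.8)*np.sin(a);Y=-(P[:,0]-461.5)*np.sin(a)+(P[:,1]+212.8)*np.cos(a)
    fl=X>52;print("flange x max",X[fl].max(),"y",Y[fl].min(),Y[fl].max(),np.median(P[fl,2]))
    ra=(P[:,2]>P[fl,2].mean()+10)&(abs(X)<45);print("rail",Y[ra].min(),Y[ra].max(),np.median(P[ra,2]),X[ra].min(),X[ra].max())
print(manip.get_state()["gripper_width"],manip.get_state()["gripper_force"],manip.get_state()["ft_force"])
E
```

```text
9318 [ 2.79994825  3.47262559  3.96798357  4.64217092 19.99320438]
flange x max 79.52432159919474 y -42.044454788587686 42.238441440980985 3.8220843999359744
rail -28.18429409336875 27.644212210195906 19.671569221124983 -44.99357194329788 44.89991700072071
8401 [ 2.77759464  3.43993583  3.94602587  4.50654318 19.8394559 ]
flange x max 79.48991106642627 y -41.94527009768835 42.17524515679857 3.831329879280318
rail -27.77833859113854 27.639293956288448 19.668037026622486 5.432790961240275 44.98318372099227
27.677991937762535 0.0 [ 0.16688951 -0.35487701  0.33462716]
```

View pics/w4.png

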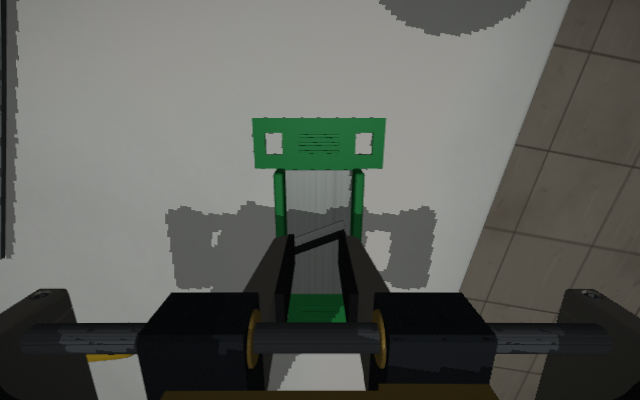

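```bash
python3 - <<'E'
from h import *
p,d,c=load("w4")
st=manip.get_state();print(st["ee_pos"])
# dark finger points in tool-relative plate frame
v,u=np.mgrid[200:300:6,200:440:8];u=u.ravel();v=v.ravel()
P=depthpts(c,np.c_[u,v],d[v,u]);a=np.radians(10.35);e=P-np.array([461.5,-212.1,0])
X=e[:,0]*np.cos(a)+e[:,1]*np.sin(a);Y=-e[:,0]*np.sin(a)+e[:,1]*np.cos(a)
k=(p[v,u].max(1)<60)&(P[:,2]>8)
for t in zip(u[k],v[k],X[k].round(),Y[k].round(),P[k,2].round()):print(*map(int,t),end=' | ')
E
```

```text
[ 461.56745238 -212.09167568    3.68958958]
352 200 28 -23 10 | 352 206 24 -23 11 | 352 212 19 -23 11 | 280 218 18 24 19 | 352 218 16 -23 13 | 360 218 19 -27 21 | 280 224 15 24 21 | 352 224 12 -23 13 | 360 224 14 -28 19 | 280 230 10 24 20 | 352 230 9 -23 16 | 360 230 10 -28 20 | 280 236 9 23 26 | 288 236 10 18 28 | 344 236 10 -17 28 | 352 236 9 -22 27 | 360 236 6 -28 19 | 272 242 9 27 36 | 280 242 10 22 36 | 288 242 10 17 38 | 344 242 10 -16 37 | 352 242 10 -21 37 | 360 242 9 -25 36 | 272 248 10 26 44 | 280 248 9 21 44 | 288 248 11 16 46 | 344 248 10 -15 44 | 352 248 10 -20 45 | 360 248 10 -24 45 | 272 254 10 24 52 | 280 254 10 20 53 | 288 254 10 16 52 | 344 254 10 -14 53 | 352 254 10 -19 53 | 360 254 10 -23 52 | 264 260 9 28 58 | 272 260 10 23 60 | 280 260 10 19 60 | 288 260 11 15 60 | 344 260 10 -14 58 | 352 260 10 -18 59 | 360 260 10 -22 59 | 368 260 10 -26 59 | 264 266 11 26 67 | 272 266 10 23 65 | 280 266 10 19 65 | 288 266 10 15 65 | 344 266 9 -13 64 | 352 266 9 -17 64 | 360 266 11 -21 66 | 368 266 10 -25 65 | 256 272 10 29 71 | 264 272 10 25 71 | 272 272 10 22 71 | 280 272 10 
[... 564 characters left out ...]
87 | 256 290 11 26 87 | 264 290 11 23 86 | 272 290 11 19 87 | 280 290 10 16 86 | 288 290 0 14 71 | 344 290 -2 -13 68 | 352 290 10 -15 86 | 360 290 11 -18 87 | 368 290 11 -21 87 | 376 290 11 -25 87 | 384 290 12 -28 88 | 200 296 31 35 121 | 208 296 31 32 121 | 216 296 31 30 121 | 224 296 31 28 120 | 232 296 31 26 120 | 240 296 31 23 120 | 248 296 31 21 120 | 256 296 31 19 120 | 264 296 11 22 92 | 272 296 11 19 91 | 280 296 9 16 88 | 288 296 -3 14 72 | 344 296 -5 -13 68 | 352 296 9 -15 88 | 360 296 11 -17 91 | 368 296 11 -21 91 | 376 296 31 -17 120 | 384 296 32 -19 121 | 392 296 32 -22 121 | 400 296 31 -24 120 | 408 296 31 -27 120 | 416 296 31 -29 119 | 424 296 31 -31 120 | 432 296 32 -33 121 |
```

The fingers passed over the rails without gripping. In the depth image their tips end near z≈24, though the reported TCP is at z 3.7. I'll measure the real fingertip in the tool frame.

```bash
python3 - <<'E'
from h import *
m=vision.camera_model("wrist");TC=m["tool_from_camera"]
for n in("w1","w2","w3","w4"):
    p,d,c=load(n);v,u=np.mgrid[150:300,180:460];u=u.ravel();v=v.ravel()
    P=depthpts((c[0],c[1],TC),np.c_[u,v],d[v,u])
    k=(P[:,0]>7)&(P[:,0]<14)&(abs(P[:,1])<64)&(P[:,2]<2)&(P[:,2]>-60)&(p[v,u].max(1)<70)
    Q=P[k];
    for s in(-1,1):
        q=Q[Q[:,1]*s>0];print(n,s,len(q),np.sort(q[:,2])[-12:].round(1), q[q[:,2]>-35][:,1].min().round(1),q[q[:,2]>-35][:,1].max().round(1))
E
```

```text
w1 -1 762 [-22.7 -22.4 -22.4 -22.4 -22.3 -22.2 -21.9 -21.3 -21.2 -21.2 -21.1 -20.6] -58.4 -45.9
w1 1 794 [-22.7 -22.5 -22.4 -22.3 -22.2 -22.  -22.  -22.  -22.  -22.  -21.9 -20.9] 45.3 58.8
w2 -1 786 [-22.2 -21.9 -21.8 -21.4 -21.4 -21.4 -21.3 -21.3 -21.  -21.  -20.7 -20.6] -58.6 -46.0
w2 1 768 [-22.2 -22.2 -22.1 -22.  -21.7 -21.1 -21.1 -21.  -21.  -21.  -20.9 -20.7] 45.2 57.3
w3 -1 881 [-5.7 -1.7 -1.4 -1.4 -0.9 -0.8 -0.6 -0.5  0.   0.5  0.7  1.8] -36.6 -20.6
w3 1 908 [-0.3 -0.2 -0.2 -0.2 -0.1 -0.1 -0.1 -0.  -0.   0.2  0.3  0.3] 4.3 35.4
w4 -1 954 [-0.1 -0.1 -0.1 -0.1  0.   0.   0.1  0.3  0.4  0.4  0.5  0.6] -26.9 -0.6
w4 1 1002 [0.2 0.2 0.2 0.3 0.3 0.4 0.5 0.5 0.6 0.7 0.7 1. ] 2.9 28.7
```

The real fingertips end about 20–21 mm short of the reported TCP in all four pictures, so I'll work with that offset. I'll open, go lower in steps while watching the force, and grip.

Request:
carry_out --rows '[[[0,0,0,0,0,0,1],[0,0,0,0,0,0,1],[0,0,0,0,0,0,1],[0,0,0,0,0,0,1],[0,0,0,0,0,0,1],[0,0,0,0,0,0,1],[0,0,0,0,0,0,1],[0,0,-5,0,0,0,1],[0,0,-10,0,0,0,1],[0,0,-10,0,0,0,1]]]'

```text
clock: 4.22
ee_pos: [460.8, -211.8, -7.4]
eef_rot: [-0.0, 0.996, 0.091, -0.001]
ft_force: [-0.2, -0.8, -0.5]
gripper_width: 91.0
gripper_force: 0.0
```

Request:
carry_out --rows '[[[0,0,-4,0,0,0,1],[0,0,-8,0,0,0,1],[0,0,-8,0,0,0,1]]]'

```text
clock: 4.47
ee_pos: [461.0, -211.8, -15.2]
eef_rot: [-0.0, 0.996, 0.091, -0.001]
ft_force: [-0.1, -0.2, -0.0]
gripper_width: 91.9
gripper_force: 0.0
```

Request:
carry_out --rows '[[[0,0,0,0,0,0,0.5],[0,0,0,0,0,0,0.5],[0,0,0,0,0,0,0.5],[0,0,0,0,0,0,0.5],[0,0,0,0,0,0,0.5],[0,0,0,0,0,0,0.5],[0,0,0,0,0,0,0.5],[0,0,0,0,0,0,0.5]]]' --force 25

```text
clock: 5.13
ee_pos: [461.7, -212.2, -14.1]
eef_rot: [0.0, 0.996, 0.091, 0.0]
ft_force: [0.7, 0.0, 0.2]
gripper_width: 55.9
gripper_force: 25.0
```

Request:
carry_out --rows '[[[0,0,10,0,0,0,0.5],[0,0,30,0,0,0,0.5],[0,0,60,0,0,0,0.5],[0,0,90,0,0,0,0.5],[0,15,115,0,0,-0.05,0.5],[5,35,130,0,0,-0.1,0.5],[10,60,135,0,0,-0.17,0.5],[10,80,135,0,0,-0.24,0.5],[10,92,135,0,0,-0.3,0.5],[10,92,135,0,0,-0.3,0.5],[10,92,135,0,0,-0.3,0.5]]]'

```text
clock: 6.05
ee_pos: [471.4, -119.8, 121.1]
eef_rot: [0.0, 0.998, -0.057, -0.0]
ft_force: [0.3, -0.4, -1.4]
gripper_width: 55.7
gripper_force: 25.0
```

```bash
python3 - <<'E'
from h import *
p,d,c=look("wrist","w5");look("scene","s5");look("top","t5")
st=manip.get_state();print(st["clock"],st["ee_pos"],st["eef_rot"],st["ft_force"],st["gripper_width"])
E
```

```text
6.2 [ 471.31490475 -121.34659443  120.6813921 ] [ 2.04089578e-04  9.98261329e-01 -5.89427731e-02 -1.64627748e-04] [-0.08358356 -0.17530678 -1.65489369] 55.827437864464926
```

View pics/w5.png

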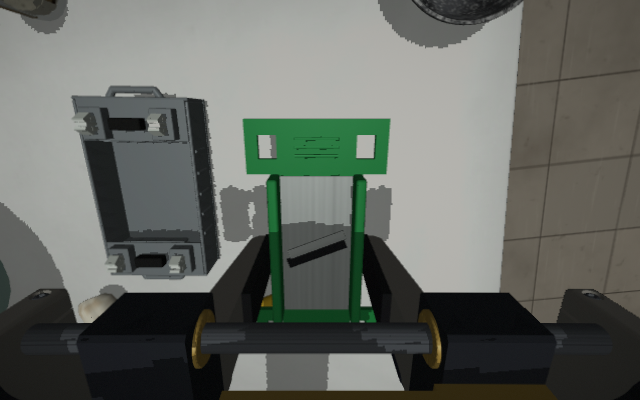

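The box is fully visible. Its stud tips are near (80,122), (155,122), (115,262) and (178,262), and the plate is held level. I'll locate the studs with the depth image.

```bash
python3 - <<'E'
from h import *
p,d,c=load("w5")
v,u=np.mgrid[70:290,50:225];u=u.ravel();v=v.ravel();k=d[v,u]>0;u,v=u[k],v[k]
P=depthpts(c,np.c_[u,v],d[v,u])
near=(abs(P[:,0]-498)<100)&(abs(P[:,1]-38)<65)
h=np.histogram(P[near,2],bins=np.arange(30,85,1));print([(int(b),int(n)) for n,b in zip(*h) if n>0])
a=np.radians(-6.8)
S=P[near&(P[:,2]>65)&(P[:,2]<85)]
S3=np.float32(S);
cr,lab,ctr=cv2.kmeans(np.float32(S[:,:2]),4,None,(3,50,.1),10,cv2.KMEANS_PP_CENTERS)
out=[]
for i in range(4):
    q=S[lab.ravel()==i];z=np.percentile(q[:,2],95);t=q[q[:,2]>z-2.5]
    mid=np.array([(t[:,0].min()+t[:,0].max())/2,(t[:,1].min()+t[:,1].max())/2]);out.append(mid)
    print(len(q),len(t),z.round(1),t.mean(0).round(1),mid.round(1),np.ptp(t,axis=0).round(1))
out=np.array(out);print("centre",out.mean(0))
o=out[np.argsort(out[:,0])];lo,hi=o[:2],o[2:];dv=hi.mean(0)-lo.mean(0);print("len",np.linalg.norm(dv),"yaw",np.degrees(np.arctan2(dv[1],dv[0])))
for q in(lo,hi):
    q=q[np.argsort(q[:,1])];e=q[1]-q[0];print("w",np.linalg.norm(e),np.degrees(np.arctan2(-e[0],e[1])))
# bosses tops
hz=P[near];
for z0,z1 in((50,64),):
    k=near&(P[:,2]>z0)&(P[:,2]<z1);print("boss",np.median(P[k,2]))
for ux,vx in((126,125),(150,260)):print("bump",depthpts(c,[[ux,vx]],[d[vx,ux]]).round(1))
# plate in hand
g=green(p);v,u=np.nonzero(g);v,u=v[v<180],u[v<180];Q=depthpts(c,np.c_[u,v],d[v,u]);st=c[2]
yaw=2*np.degrees(np.arctan2(-0.0589,0.99826));print("tool yaw",yaw)
# plate hole centres
m=(g[100:180]>0).astype(np.uint8)
cn,hi_=cv2.findContours(m,cv2.RETR_CCOMP,cv2.CHAIN_APPROX_NONE)
zf=np.median(Q[Q[:,2]>100][:,2]);print("flange z",zf, rect(Q[:,:]))
for q,hh in zip(cn,hi_[0]):
    if hh[3]>=0 and cv2.contourArea(q)>80:
        uv=q[:,0]+[0,100];W=plane(c,uv,zf);print("hole",rect(W))
    elif cv2.contourArea(q)>500: print("fl",rect(plane(c,q[:,0]+[0,100],zf)))
E
```

```text
[(30, 139), (31, 136), (32, 147), (33, 124), (34, 161), (35, 155), (36, 152), (37, 187), (38, 201), (39, 221), (40, 368), (41, 426), (42, 280), (43, 214), (44, 183), (45, 269), (46, 1165), (47, 2474), (48, 1267), (49, 171), (50, 83), (51, 87), (52, 92), (53, 111), (54, 105), (55, 132), (56, 331), (57, 759), (58, 382), (59, 115), (60, 208), (61, 381), (62, 173), (63, 88), (64, 103), (65, 100), (66, 96), (67, 113), (68, 180), (69, 150), (70, 185), (71, 106), (72, 14), (73, 1)]
302 155 71.4 [565.8  58.2  70.4] [565.4  58.3] [13.1 10.3  4.2]
175 80 71.5 [432.6  17.2  70.5] [432.8  16.9] [11.3  9.3  3.2]
269 123 71.7 [558.7   0.9  70.7] [558.4   1. ] [11.6 10.1  3.3]
199 104 71.2 [440.3  74.   70.1] [439.7  74.4] [11.8 10.7  3.1]
centre [499.04698735  37.65719465]
len 126.68090689742566 yaw -7.28220733423483
w 57.896536979365536 -6.814368166495399
w 57.70435497843739 -6.942003821186466
boss 57.78875842813173
bump [[560.9  27.9  61.5]]
bump [[438.3  42.4  62.4]]
tool yaw -6.753377712419276
flange z 139.021970541447 (array([ 533. , -108.2]), array([ 46.4, 124.2]), np.float32(94.38))
fl (array([ 533.8, -126.4]), array([83.4, 32.4]), np.float32(83.42))
hole (array([ 531.1, -155. ]), array([11.9, 14.4]), np.float32(173.39))
hole (array([537.7, -98. ]), array([11.8, 14.4]), np.float32(173.44))
```

Request:
carry_out --rows '[[[3,16,0,0,0,-0.007,0.5],[8,41,0,0,0,-0.007,0.5],[13,71,0,0,0,-0.007,0.5],[18,101,0,0,0,-0.007,0.5],[23,128,0,0,0,-0.007,0.5],[26,147,-5,0,0,-0.007,0.5],[28,157,-15,0,0,-0.007,0.5],[28,157,-30,0,0,-0.007,0.5],[28,157,-42,0,0,-0.007,0.5],[28,157,-45,0,0,-0.007,0.5],[28,157,-45,0,0,-0.007,0.5],[28,157,-45,0,0,-0.007,0.5]]]'

```text
clock: 7.2
ee_pos: [499.9, 36.2, 75.9]
eef_rot: [0.0, 0.998, -0.063, -0.0]
ft_force: [0.2, 0.3, -1.4]
gripper_width: 55.6
gripper_force: 25.0
```

```bash
python3 - <<'E'
from h import *
p,d,c=look("wrist","w6");look("scene","s6");look("top","t6")
st=manip.get_state();print(st["clock"],st["ee_pos"],st["eef_rot"],st["ft_force"],st["gripper_width"])
a=cv2.resize(p[60:220,200:440],None,fx=3,fy=3,interpolation=cv2.INTER_CUBIC);cv2.imwrite("pics/w6c.png",a)
E
```

```text
7.35 [500.22081876  36.57908805  76.43454406] [-4.11570799e-05  9.98051465e-01 -6.23925542e-02  6.63188641e-04] [ 0.30167919  0.13634981 -1.73547938] 55.70575641154949
```

View pics/w6c.png

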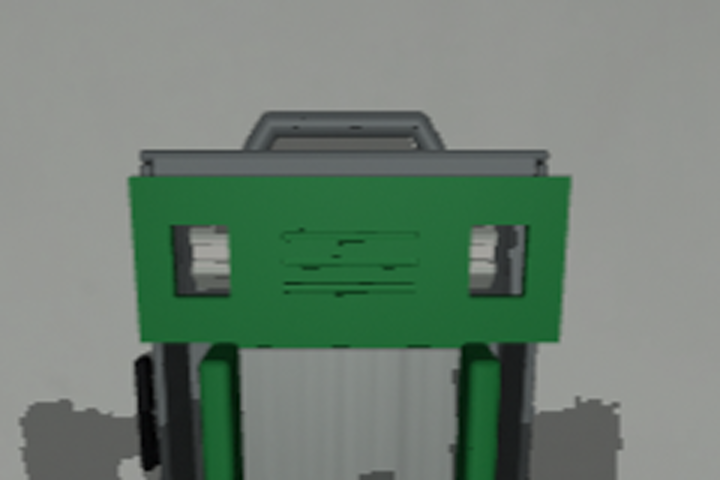

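Both studs show through the far holes, slightly left of where they should be. I'll measure the offset.

```bash
cat > thru.py <<'E'
from h import *
import sys
p,d,c=load(sys.argv[1]);yaw=np.radians(float(sys.argv[2]))
Rz=np.array([[np.cos(yaw),np.sin(yaw)],[-np.sin(yaw),np.cos(yaw)]])
v,u=np.mgrid[100:190,220:410];u=u.ravel();v=v.ravel();P=depthpts(c,np.c_[u,v],d[v,u])
g=green(p)[v,u]>0;zf=np.median(P[g,2]);print("flange z",zf.round(1))
L=(P[:,:2]-[499,37.7])@Rz.T
F=L[g&(abs(P[:,2]-zf)<3)&(L[:,0]>50)]
print("flange xmax %.1f xmin %.1f y %.1f %.1f -> mid %.2f"%(F[:,0].max(),F[:,0].min(),F[:,1].min(),F[:,1].max(),(F[:,1].min()+F[:,1].max())/2))
W=(plane(c,np.c_[u,v][g],zf)[:,:2]-[499,37.7])@Rz.T;W=W[(W[:,0]>50)&(W[:,0]<90)];print("  by plane xmax %.1f y %.1f %.1f"%(W[:,0].max(),W[:,1].min(),W[:,1].max()))
s=(~g)&(P[:,2]>66)&(P[:,2]<75)&(L[:,0]>50)&(L[:,0]<80)
for sg in(-1,1):
    q=L[s&(L[:,1]*sg>0)]
    if len(q):print("stud",sg,len(q),"x %.1f %.1f y %.1f %.1f"%(q[:,0].min(),q[:,0].max(),q[:,1].min(),q[:,1].max()),P[s&(L[:,1]*sg>0),2].max().round(1))
E
python3 thru.py w6 -7.0; python3 - <<'E'
from h import *
# box yaw/centre from top view & plate in the top view (t6)
p,d,c=load("t6");v,u=np.nonzero(green(p));P=depthpts(c,np.c_[u,v],d[v,u]);P=P[(P[:,2]<130)&(P[:,2]>70)];print(rect(P),len(P),np.median(P[:,2]))
E
```

```text
flange z 93.8
flange xmax 80.2 xmin 50.0 y -43.1 40.9 -> mid -1.08
  by plane xmax 80.1 y -42.9 40.6
stud -1 162 x 55.6 69.2 y -33.6 -28.0 72.7
stud 1 235 x 55.9 69.4 y 25.3 33.4 72.3
(array([410.9, 351. ]), array([ 46.4, 787.5]), np.float32(116.69)) 67 77.37759941898298
```

Request:
carry_out --rows '[[[-0.9,1.1,0,0,0,0,0.5],[-0.9,1.1,-7,0,0,0,0.5],[-0.9,1.1,-13,0,0,0,0.5],[-0.9,1.1,-13,0,0,0,0.5],[-0.9,1.1,-13,0,0,0,0.5]]]'

```text
clock: 7.77
ee_pos: [498.1, 38.0, 62.1]
eef_rot: [0.0, 0.998, -0.062, -0.001]
ft_force: [0.5, -0.4, -1.7]
gripper_width: 55.4
gripper_force: 25.0
```

```bash
python3 - <<'E'
from h import *
look("wrist","w7")
E
python3 thru.py w7 -7.0
```

```text
flange z 79.9
flange xmax 78.2 xmin 50.0 y -41.6 42.5 -> mid 0.45
  by plane xmax 78.1 y -41.2 42.3
stud -1 288 x 55.6 68.3 y -33.6 -24.6 72.9
stud 1 258 x 56.3 68.5 y 25.1 33.4 72.7
```

Request:
carry_out --rows '[[[0,-0.4,0,0,0,0,0.5],[0,-0.4,-2,0,0,0,0.5],[0,-0.4,-4,0,0,0,0.5],[0,-0.4,-5.5,0,0,0,0.5],[0,-0.4,-7,0,0,0,0.5],[0,-0.4,-7,0,0,0,0.5]]]'

```text
clock: 8.32
ee_pos: [498.4, 37.6, 55.4]
eef_rot: [0.0, 0.998, -0.062, -0.0]
ft_force: [-0.7, 0.2, -1.2]
gripper_width: 55.7
gripper_force: 25.0
```

```bash
python3 - <<'E'
from h import *
look("wrist","w8");print(manip.get_state()["ft_force"])
E
python3 thru.py w8 -7.0
```

```text
[-0.31122025 -0.1249498  -1.28347875]
flange z 73.3
flange xmax 78.5 xmin 50.0 y -42.1 42.3 -> mid 0.09
  by plane xmax 78.5 y -41.9 42.1
stud -1 380 x 51.9 78.3 y -42.4 -23.4 74.8
stud 1 388 x 55.8 78.5 y 24.2 42.7 74.3
```

Request:
carry_out --rows '[[[0,0,-1,0,0,0,0.5],[0,0,-2,0,0,0,0.5],[0,0,-3,0,0,0,0.5],[0,0,-3,0,0,0,0.5]]]'

```text
clock: 8.7
ee_pos: [499.0, 37.6, 52.7]
eef_rot: [-0.0, 0.998, -0.062, 0.0]
ft_force: [0.7, 0.0, -2.2]
gripper_width: 55.6
gripper_force: 25.0
```

Request:
carry_out --rows '[[[0,0,0,0,0,0,0.85],[0,0,0,0,0,0,0.85],[0,0,0,0,0,0,0.85],[0,0,0,0,0,0,0.85],[0,0,20,0,0,0,0.85],[0,0,50,0,0,0,0.85],[0,0,80,0,0,0,0.6],[0,0,80,0,0,0,0.3],[0,0,80,0,0,0,0],[0,0,80,0,0,0,0],[0,0,80,0,0,0,0],[0,0,80,0,0,0,0]]]'

```text
clock: 9.7
ee_pos: [497.7, 37.5, 131.5]
eef_rot: [0.0, 0.998, -0.062, -0.001]
ft_force: [0.3, 0.4, -0.1]
gripper_width: 40.0
gripper_force: 0.0
```

```bash
cat > pl.py <<'E'
from h import *
import sys
n=sys.argv[1];p,d,c=look("wrist",n)
g=green(p);v,u=np.nonzero(g);P=depthpts(c,np.c_[u,v],d[v,u])
k=(abs(P[:,0]-499)<100)&(abs(P[:,1]-37)<60)&(P[:,2]>55)&(P[:,2]<105);P=P[k]
yaw=np.radians(-7);Rz=np.array([[np.cos(yaw),np.sin(yaw)],[-np.sin(yaw),np.cos(yaw)]])
L=(P[:,:2]-[499,37.7])@Rz.T
print("rect",rect(P))
for s in(-1,1):
  for t in(-1,1):
    q=(L[:,0]*s>51)&(L[:,1]*t>5)
    if q.sum()>10:print("end",s,"side",t,q.sum(),"z %.2f"%np.median(P[q,2]),"x %.1f %.1f y %.1f %.1f"%(L[q,0].min(),L[q,0].max(),L[q,1].min(),L[q,1].max()))
st=manip.get_state();print(st["clock"],st["ee_pos"].round(2),st["ft_force"].round(2),st["gripper_width"])
E
python3 pl.py w9
```

```text
rect (array([498.1,  37.7]), array([ 84. , 159.4]), np.float32(172.85))
end -1 side -1 563 z 70.21 x -80.4 -51.1 y -33.1 -5.5
end -1 side 1 592 z 70.18 x -80.5 -51.0 y 5.0 33.8
end 1 side -1 1318 z 70.32 x 51.0 78.8 y -42.3 -5.0
end 1 side 1 1317 z 70.25 x 51.0 78.9 y 5.0 41.8
9.75 [497.87  37.55 131.63] [-0.11  0.73  0.57] 36.22156894455399
```

View pics/w9.png

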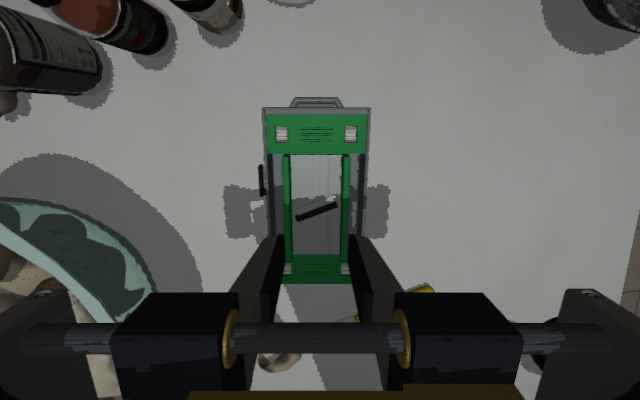

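The plate hangs level on all four studs, with its top at z 70.2 and underside about 8.6 mm above the bosses. Its centre is (498.1, 37.7) and the bystanders are clear. I'll close the fingers and go to the far thumb pad.

Request:
carry_out --rows '[[[20,-2.5,0,0,0,0,0],[45,-5.5,0,0,0,0,0],[63.5,-7.7,0,0,0,0,0],[63.5,-7.7,-20,0,0,0,0],[63.5,-7.7,-45,0,0,0,0],[63.5,-7.7,-65,0,0,0,0],[63.5,-7.7,-76,0,0,0,0],[63.5,-7.7,-76,0,0,0,0],[63.5,-7.7,-76,0,0,0,0]]]'

```text
clock: 10.5
ee_pos: [561.8, 30.0, 56.2]
eef_rot: [0.0, 0.998, -0.062, -0.001]
ft_force: [0.0, -0.1, 0.2]
gripper_width: 0.3
gripper_force: 0.0
```

```bash
python3 - <<'E'
from h import *
p,d,c=look("wrist","w10");TC=vision.camera_model("wrist")["tool_from_camera"]
v,u=np.mgrid[150:300,240:400];u=u.ravel();v=v.ravel()
P=depthpts((c[0],c[1],TC),np.c_[u,v],d[v,u])
k=(P[:,0]>7)&(P[:,0]<14)&(abs(P[:,1])<30)&(P[:,2]<-12)&(P[:,2]>-60)&(p[v,u].max(1)<70);q=P[k]
print(np.sort(q[:,2])[-8:].round(1),q[q[:,2]>-35][:,1].min(),q[q[:,2]>-35][:,1].max())
st=manip.get_state();print(st["ee_pos"],st["ft_force"],st["gripper_width"])
E
```

```text
[-12.6 -12.6 -12.6 -12.5 -12.5 -12.5 -12.4 -12.3] -29.912085093323483 29.91294793408502
[562.6301109   30.14852124  57.17844375] [ 1.00643816 -0.03367699  0.61545832] 0.21106886436112426
```

Position is good. I'll descend gently to contact.

Request:
carry_out --rows '[[[0,0,-2,0,0,0,0],[0,0,-4,0,0,0,0],[0,0,-5,0,0,0,0],[0,0,-6,0,0,0,0],[0,0,-6,0,0,0,0]]]'

```text
clock: 10.97
ee_pos: [562.3, 29.9, 50.9]
eef_rot: [0.0, 0.998, -0.062, 0.0]
ft_force: [0.1, 0.1, 0.7]
gripper_width: 0.7
gripper_force: 0.0
```

Request:
carry_out --rows '[[[0,0,-0.5,0,0,0,0],[0,0,-1,0,0,0,0],[0,0,-1,0,0,0,0]]]'

```text
clock: 11.22
ee_pos: [562.1, 29.9, 49.7]
eef_rot: [0.0, 0.998, -0.062, -0.0]
ft_force: [-0.1, -0.1, -0.9]
gripper_width: 0.6
gripper_force: 0.0
```

Request:
carry_out --rows '[[[0,0,-0.4,0,0,0,0],[0,0,-0.8,0,0,0,0],[0,0,-0.8,0,0,0,0]]]'

```text
clock: 11.47
ee_pos: [562.3, 29.9, 49.1]
eef_rot: [0.0, 0.998, -0.062, 0.0]
ft_force: [-0.6, -0.7, 2.1]
gripper_width: 0.3
gripper_force: 1.0
```

Request:
carry_out --rows '[[[0,0,-0.3,0,0,0,0],[0,0,-0.6,0,0,0,0],[0,0,-0.6,0,0,0,0]]]'

```text
clock: 11.72
ee_pos: [562.3, 30.0, 48.6]
eef_rot: [0.0, 0.998, -0.062, 0.0]
ft_force: [-1.4, 0.6, 4.3]
gripper_width: 0.8
gripper_force: 2.3
```

Request:
carry_out --rows '[[[0,0,-0.3,0,0,0,0],[0,0,-0.5,0,0,0,0],[0,0,-0.5,0,0,0,0]]]'

```text
clock: 11.97
ee_pos: [562.3, 30.0, 48.1]
eef_rot: [-0.0, 0.998, -0.062, 0.0]
ft_force: [-1.2, -0.2, 5.6]
gripper_width: -0.1
gripper_force: 2.7
```

Request:
carry_out --rows '[[[0,0,-0.3,0,0,0,0],[0,0,-0.7,0,0,0,0],[0,0,-0.7,0,0,0,0]]]'

```text
clock: 12.22
ee_pos: [562.4, 30.0, 47.5]
eef_rot: [-0.0, 0.998, -0.062, 0.0]
ft_force: [-1.7, -0.7, 6.0]
gripper_width: 0.6
gripper_force: 3.1
```

Request:
carry_out --rows '[[[0,0,-0.3,0,0,0,0],[0,0,-0.6,0,0,0,0],[0,0,-0.6,0,0,0,0]]]'

```text
clock: 12.47
ee_pos: [562.5, 30.0, 47.1]
eef_rot: [-0.0, 0.998, -0.062, 0.0]
ft_force: [-1.2, -0.5, 7.7]
gripper_width: 0.4
gripper_force: 3.7
```

Request:
carry_out --rows '[[[0,0,-0.3,0,0,0,0],[0,0,-0.5,0,0,0,0],[0,0,-0.5,0,0,0,0]]]'

```text
clock: 12.72
ee_pos: [562.6, 30.0, 46.7]
eef_rot: [-0.0, 0.998, -0.062, 0.0]
ft_force: [-2.2, 1.0, 8.9]
gripper_width: 0.4
gripper_force: 4.2
```

Request:
carry_out --rows '[[[0,0,-0.3,0,0,0,0],[0,0,-0.5,0,0,0,0],[0,0,-0.5,0,0,0,0]]]'

```text
clock: 12.97
ee_pos: [562.6, 30.1, 46.2]
eef_rot: [-0.0, 0.998, -0.062, 0.0]
ft_force: [-0.1, 0.5, 2.5]
gripper_width: 0.4
gripper_force: 1.3
```

The far end slipped in to half way and the force dropped. Next I'll do the same at the near end.

Request:
carry_out --rows '[[[0,0,10,0,0,0,0],[0,0,30,0,0,0,0],[0,0,50,0,0,0,0],[-30,3.7,55,0,0,0,0],[-65,8,55,0,0,0,0],[-100,12.3,55,0,0,0,0],[-127,15.6,50,0,0,0,0],[-127,15.6,30,0,0,0,0],[-127,15.6,14,0,0,0,0],[-127,15.6,7,0,0,0,0],[-127,15.6,7,0,0,0,0],[-127,15.6,7,0,0,0,0]]]'

```text
clock: 13.97
ee_pos: [435.4, 45.6, 52.6]
eef_rot: [-0.0, 0.998, -0.062, -0.0]
ft_force: [0.5, -0.6, -0.6]
gripper_width: 0.4
gripper_force: 0.0
```

```bash
python3 pl.py w11
```

```text
rect (array([496.1,  38.5]), array([ 84.6, 155.9]), np.float32(172.93))
end -1 side -1 1389 z 70.76 x -81.0 -51.0 y -41.7 -5.1
end -1 side 1 1331 z 69.98 x -80.5 -51.0 y 5.0 42.8
end 1 side -1 2853 z 67.29 x 51.0 74.5 y -41.8 -5.0
end 1 side 1 2925 z 66.63 x 51.0 75.0 y 5.0 42.7
14.0167 [435.8   45.63  52.95] [0.23 1.72 0.2 ] 0.6343201199927808
```

Request:
carry_out --rows '[[[0,0,-1.5,0,0,0,0],[0,0,-3,0,0,0,0],[0,0,-3.8,0,0,0,0],[0,0,-4.4,0,0,0,0],[0,0,-4.4,0,0,0,0]]]'

```text
clock: 14.43
ee_pos: [435.7, 45.6, 48.5]
eef_rot: [-0.0, 0.998, -0.062, 0.001]
ft_force: [0.2, 0.5, 3.8]
gripper_width: 0.9
gripper_force: 1.9
```

Request:
carry_out --rows '[[[0,0,-0.3,0,0,0,0],[0,0,-0.7,0,0,0,0],[0,0,-0.7,0,0,0,0]]]'

```text
clock: 14.68
ee_pos: [435.7, 45.6, 47.8]
eef_rot: [-0.0, 0.998, -0.062, 0.001]
ft_force: [0.3, 0.4, 4.6]
gripper_width: 0.6
gripper_force: 2.6
```

Request:
carry_out --rows '[[[0,0,-0.3,0,0,0,0],[0,0,-0.7,0,0,0,0],[0,0,-0.7,0,0,0,0]]]'

```text
clock: 14.93
ee_pos: [435.8, 45.6, 47.2]
eef_rot: [-0.0, 0.998, -0.062, 0.001]
ft_force: [0.5, 0.4, 6.6]
gripper_width: 0.6
gripper_force: 3.2
```

Request:
carry_out --rows '[[[0,0,-0.3,0,0,0,0],[0,0,-0.7,0,0,0,0],[0,0,-0.7,0,0,0,0]]]'

```text
clock: 15.18
ee_pos: [435.5, 45.7, 46.3]
eef_rot: [-0.0, 0.998, -0.062, 0.0]
ft_force: [0.4, 0.5, 2.1]
gripper_width: 0.3
gripper_force: 1.4
```

Request:
carry_out --rows '[[[0,0,-0.3,0,0,0,0],[0,0,-0.5,0,0,0,0],[0,0,-0.5,0,0,0,0]]]'

```text
clock: 15.43
ee_pos: [435.6, 45.7, 45.8]
eef_rot: [-0.0, 0.998, -0.062, 0.0]
ft_force: [-0.2, -0.6, 4.0]
gripper_width: 0.6
gripper_force: 2.6
```

Both ends are half way. I'll press the near end on to its click.

Request:
carry_out --rows '[[[0,0,-0.3,0,0,0,0],[0,0,-0.6,0,0,0,0],[0,0,-1,0,0,0,0],[0,0,-1,0,0,0,0]]]'

```text
clock: 15.77
ee_pos: [435.6, 45.7, 44.7]
eef_rot: [-0.0, 0.998, -0.062, 0.0]
ft_force: [0.0, 0.9, 5.0]
gripper_width: 0.2
gripper_force: 2.5
```

Request:
carry_out --rows '[[[0,0,-0.3,0,0,0,0],[0,0,-0.6,0,0,0,0],[0,0,-0.8,0,0,0,0],[0,0,-0.8,0,0,0,0]]]'

```text
clock: 16.1
ee_pos: [435.6, 45.7, 44.1]
eef_rot: [-0.0, 0.998, -0.062, 0.0]
ft_force: [-0.0, 1.0, 8.0]
gripper_width: 0.4
gripper_force: 3.6
```

Request:
carry_out --rows '[[[0,0,-0.3,0,0,0,0],[0,0,-0.7,0,0,0,0],[0,0,-0.7,0,0,0,0]]]'

```text
clock: 16.35
ee_pos: [435.6, 45.7, 43.4]
eef_rot: [-0.0, 0.998, -0.062, 0.0]
ft_force: [-0.7, -0.2, 7.2]
gripper_width: 0.1
gripper_force: 3.7
```

Request:
carry_out --rows '[[[0,0,-0.3,0,0,0,0],[0,0,-0.5,0,0,0,0],[0,0,-0.5,0,0,0,0]]]'

```text
clock: 16.6
ee_pos: [435.6, 45.7, 43.1]
eef_rot: [-0.0, 0.998, -0.062, 0.0]
ft_force: [-0.7, 0.7, 10.3]
gripper_width: 0.3
gripper_force: 4.9
```

Request:
carry_out --rows '[[[0,0,-0.3,0,0,0,0],[0,0,-0.4,0,0,0,0],[0,0,-0.4,0,0,0,0]]]'

```text
clock: 16.85
ee_pos: [435.6, 45.6, 42.7]
eef_rot: [0.0, 0.998, -0.062, 0.0]
ft_force: [-1.3, 0.5, 9.8]
gripper_width: 0.3
gripper_force: 5.1
```

Request:
carry_out --rows '[[[0,0,-0.2,0,0,0,0],[0,0,-0.4,0,0,0,0],[0,0,-0.4,0,0,0,0]]]'

```text
clock: 17.1
ee_pos: [435.6, 45.6, 42.4]
eef_rot: [0.0, 0.998, -0.062, 0.0]
ft_force: [-1.9, -1.1, 11.4]
gripper_width: 0.1
gripper_force: 5.8
```

Request:
carry_out --rows '[[[0,0,-0.2,0,0,0,0],[0,0,-0.4,0,0,0,0],[0,0,-0.4,0,0,0,0]]]'

```text
clock: 17.35
ee_pos: [435.6, 45.6, 42.1]
eef_rot: [0.0, 0.998, -0.062, 0.0]
ft_force: [-2.4, 0.9, 12.9]
gripper_width: 0.5
gripper_force: 6.6
```

Request:
carry_out --rows '[[[0,0,-0.2,0,0,0,0],[0,0,-0.3,0,0,0,0],[0,0,-0.3,0,0,0,0]]]'

```text
clock: 17.6
ee_pos: [435.6, 45.6, 41.9]
eef_rot: [0.0, 0.998, -0.062, 0.0]
ft_force: [-1.9, -0.5, 14.2]
gripper_width: 0.7
gripper_force: 7.2
```

Request:
carry_out --rows '[[[0,0,-0.2,0,0,0,0],[0,0,-0.2,0,0,0,0]]]'

```text
clock: 17.77
ee_pos: [435.6, 45.5, 41.7]
eef_rot: [0.0, 0.998, -0.062, 0.0]
ft_force: [-2.6, -0.3, 15.1]
gripper_width: 0.5
gripper_force: 7.6
```

Request:
carry_out --rows '[[[0,0,-0.2,0,0,0,0],[0,0,-0.2,0,0,0,0]]]'

```text
clock: 17.93
ee_pos: [435.6, 45.5, 41.5]
eef_rot: [0.0, 0.998, -0.062, 0.0]
ft_force: [-2.1, -0.3, 14.8]
gripper_width: 0.4
gripper_force: 7.4
```

Request:
carry_out --rows '[[[0,0,-0.2,0,0,0,0],[0,0,-0.2,0,0,0,0]]]'

```text
clock: 18.1
ee_pos: [435.6, 45.5, 41.4]
eef_rot: [0.0, 0.998, -0.062, 0.0]
ft_force: [-2.5, -0.5, 15.2]
gripper_width: 0.3
gripper_force: 7.8
```

```bash
python3 pl.py w12
```

```text
rect (array([493.8,  38.9]), array([ 85. , 152.3]), np.float32(172.8))
end -1 side -1 1188 z 62.17 x -81.5 -51.0 y -41.7 -5.1
end -1 side 1 1166 z 62.13 x -80.8 -51.0 y 5.5 42.5
end 1 side -1 2659 z 67.97 x 51.0 70.8 y -42.2 -5.1
end 1 side 1 2767 z 67.93 x 51.0 70.9 y 5.0 42.9
18.15 [435.56  45.5   41.37] [-2.73 -0.25 14.53] 0.39625925301278336
```

Request:
carry_out --rows '[[[0,0,1,0,0,0,0],[0,0,4,0,0,0,0],[0,0,12,0,0,0,0],[0,0,30,0,0,0,0],[0,0,50,0,0,0,0],[20,-2.5,60,0,0,0,0],[55,-6.8,60,0,0,0,0],[55,-6.8,60,0,0,0,0]]]'

```text
clock: 18.82
ee_pos: [496.4, 37.9, 102.2]
eef_rot: [-0.001, 0.998, -0.063, 0.004]
ft_force: [0.4, 0.8, 0.7]
gripper_width: 0.6
gripper_force: 0.0
```

```bash
python3 pl.py w13
```

```text
rect (array([500.4,  37.8]), array([ 84.1, 155.1]), np.float32(172.89))
end -1 side -1 199 z 62.39 x -76.3 -51.1 y -41.6 -30.1
end -1 side 1 177 z 62.27 x -75.9 -51.0 y 30.7 42.2
end 1 side -1 1618 z 68.23 x 51.4 78.8 y -41.9 -5.1
end 1 side 1 1642 z 68.24 x 51.0 79.0 y 5.1 42.2
18.8667 [492.72  38.24 101.06] [-0.69 -0.82 -0.56] 0.48938911559134995
```

The near end stays down at about 0.7 mm above its bosses, level side to side, so it has clicked. Next I'll press the far end.

Request:
carry_out --rows '[[[25,-3,0,0,0,0,0],[55,-6.6,0,0,0,0,0],[72,-8.6,0,0,0,0,0],[72,-8.6,-15,0,0,0,0],[72,-8.6,-35,0,0,0,0],[72,-8.6,-47,0,0,0,0],[72,-8.6,-50,0,0,0,0],[72,-8.6,-50,0,0,0,0],[72,-8.6,-50,0,0,0,0]]]'

```text
clock: 19.62
ee_pos: [562.0, 30.3, 50.8]
eef_rot: [-0.0, 0.998, -0.062, -0.0]
ft_force: [-0.4, -0.3, -0.6]
gripper_width: 0.6
gripper_force: 0.0
```

Request:
carry_out --rows '[[[0,0,-1,0,0,0,0],[0,0,-2,0,0,0,0],[0,0,-3,0,0,0,0],[0,0,-3.8,0,0,0,0],[0,0,-3.8,0,0,0,0]]]'

```text
clock: 20.03
ee_pos: [562.6, 30.1, 47.2]
eef_rot: [0.0, 0.998, -0.062, 0.0]
ft_force: [-1.0, 0.3, 4.1]
gripper_width: 0.4
gripper_force: 1.9
```

Request:
carry_out --rows '[[[0,0,-0.3,0,0,0,0],[0,0,-0.7,0,0,0,0],[0,0,-0.7,0,0,0,0]]]'

```text
clock: 20.28
ee_pos: [562.6, 30.1, 46.5]
eef_rot: [0.0, 0.998, -0.062, 0.0]
ft_force: [-0.2, -0.5, 3.9]
gripper_width: 0.9
gripper_force: 1.7
```

Request:
carry_out --rows '[[[0,0,-0.3,0,0,0,0],[0,0,-0.6,0,0,0,0],[0,0,-0.9,0,0,0,0],[0,0,-0.9,0,0,0,0]]]'

```text
clock: 20.62
ee_pos: [562.5, 30.1, 45.0]
eef_rot: [-0.0, 0.998, -0.062, 0.0]
ft_force: [0.4, 0.0, 2.5]
gripper_width: 0.4
gripper_force: 0.9
```

Request:
carry_out --rows '[[[0,0,-0.3,0,0,0,0],[0,0,-0.6,0,0,0,0],[0,0,-0.8,0,0,0,0],[0,0,-0.8,0,0,0,0]]]'

```text
clock: 20.95
ee_pos: [562.5, 30.1, 44.3]
eef_rot: [-0.0, 0.998, -0.062, 0.0]
ft_force: [0.6, 0.3, 3.8]
gripper_width: 0.9
gripper_force: 1.6
```

Request:
carry_out --rows '[[[0,0,-0.3,0,0,0,0],[0,0,-0.6,0,0,0,0],[0,0,-0.8,0,0,0,0],[0,0,-0.8,0,0,0,0]]]'

```text
clock: 21.28
ee_pos: [562.6, 30.1, 43.7]
eef_rot: [-0.0, 0.998, -0.062, 0.0]
ft_force: [1.4, -0.9, 4.1]
gripper_width: 0.4
gripper_force: 2.5
```

Request:
carry_out --rows '[[[0,0,-0.3,0,0,0,0],[0,0,-0.5,0,0,0,0],[0,0,-0.5,0,0,0,0]]]'

```text
clock: 21.53
ee_pos: [562.6, 30.1, 43.3]
eef_rot: [0.0, 0.998, -0.062, 0.0]
ft_force: [0.4, 0.1, 6.0]
gripper_width: 0.6
gripper_force: 3.0
```

Request:
carry_out --rows '[[[0,0,-0.2,0,0,0,0],[0,0,-0.4,0,0,0,0],[0,0,-0.4,0,0,0,0]]]'

```text
clock: 21.78
ee_pos: [562.6, 30.1, 43.0]
eef_rot: [0.0, 0.998, -0.062, 0.0]
ft_force: [0.6, -0.9, 7.0]
gripper_width: 0.3
gripper_force: 3.4
```

Request:
carry_out --rows '[[[0,0,-0.3,0,0,0,0],[0,0,-0.5,0,0,0,0],[0,0,-0.5,0,0,0,0]]]'

```text
clock: 22.03
ee_pos: [562.6, 30.1, 42.7]
eef_rot: [0.0, 0.998, -0.062, 0.0]
ft_force: [-0.4, -1.1, 8.1]
gripper_width: 0.5
gripper_force: 3.9
```

Request:
carry_out --rows '[[[0,0,-0.3,0,0,0,0],[0,0,-0.5,0,0,0,0],[0,0,-0.5,0,0,0,0]]]'

```text
clock: 22.28
ee_pos: [562.6, 30.1, 42.3]
eef_rot: [0.0, 0.998, -0.062, 0.0]
ft_force: [-0.0, -0.6, 9.9]
gripper_width: 0.4
gripper_force: 4.5
```

Request:
carry_out --rows '[[[0,0,-0.2,0,0,0,0],[0,0,-0.4,0,0,0,0],[0,0,-0.4,0,0,0,0]]]'

```text
clock: 22.53
ee_pos: [562.6, 30.1, 42.1]
eef_rot: [0.0, 0.998, -0.062, 0.0]
ft_force: [-1.5, -1.0, 10.0]
gripper_width: 0.5
gripper_force: 5.1
```

Request:
carry_out --rows '[[[0,0,-0.2,0,0,0,0],[0,0,-0.4,0,0,0,0],[0,0,-0.4,0,0,0,0]]]'

```text
clock: 22.78
ee_pos: [562.7, 30.1, 41.8]
eef_rot: [0.0, 0.998, -0.062, 0.001]
ft_force: [-1.0, -0.8, 11.3]
gripper_width: 0.3
gripper_force: 5.6
```

Request:
carry_out --rows '[[[0,0,-0.2,0,0,0,0],[0,0,-0.3,0,0,0,0],[0,0,-0.3,0,0,0,0]]]'

```text
clock: 23.03
ee_pos: [562.7, 30.1, 41.4]
eef_rot: [0.0, 0.998, -0.062, 0.0]
ft_force: [-0.3, 0.2, 10.1]
gripper_width: -0.1
gripper_force: 5.2
```

Request:
carry_out --rows '[[[0,0,-0.2,0,0,0,0],[0,0,-0.3,0,0,0,0],[0,0,-0.3,0,0,0,0]]]'

```text
clock: 23.28
ee_pos: [562.6, 30.1, 41.2]
eef_rot: [0.0, 0.998, -0.062, 0.0]
ft_force: [-1.3, -0.4, 11.1]
gripper_width: 0.3
gripper_force: 5.6
```

```bash
python3 pl.py w14
```

```text
rect (array([513.5,  36.4]), array([ 84.1, 129.5]), np.float32(172.67))
end 1 side -1 1335 z 62.14 x 51.0 79.2 y -41.9 -5.5
end 1 side 1 1313 z 62.10 x 51.0 79.5 y 5.0 42.2
23.3333 [562.68  30.08  41.18] [-1.22 -0.52 11.22] 0.5308858842627798
```

Request:
carry_out --rows '[[[0,0,-0.2,0,0,0,0],[0,0,-0.4,0,0,0,0],[0,0,-0.4,0,0,0,0]]]'

```text
clock: 23.58
ee_pos: [562.7, 30.1, 40.9]
eef_rot: [0.0, 0.998, -0.062, 0.001]
ft_force: [-1.7, -0.5, 12.1]
gripper_width: 0.4
gripper_force: 6.2
```

Request:
carry_out --rows '[[[0,0,1,0,0,0,0],[0,0,4,0,0,0,0],[0,0,12,0,0,0,0],[0,0,30,0,0,0,0],[0,0,60,0,0,0,0],[-20,2.5,85,0,0,0,0],[-50,6,100,0,0,0,0],[-64,8,110,0,0,0,0],[-64,8,110,0,0,0,0],[-64,8,110,0,0,0,0]]]'

```text
clock: 24.42
ee_pos: [498.2, 38.1, 150.4]
eef_rot: [0.0, 0.998, -0.062, 0.001]
ft_force: [-0.5, 0.4, -0.0]
gripper_width: 0.1
gripper_force: 0.0
```

```bash
python3 pl.py w15; python3 - <<'E'
import cv2
p=cv2.imread("pics/w15.png");cv2.imwrite("pics/w15c.png",cv2.resize(p[80:300,210:430],None,fx=2.6,fy=2.6,interpolation=cv2.INTER_CUBIC))
E
```

```text
rect (array([498.4,  37.9]), array([ 83.8, 159.5]), np.float32(172.9))
end -1 side -1 190 z 62.40 x -80.4 -51.3 y -41.4 -29.4
end -1 side 1 180 z 62.39 x -80.3 -51.1 y 30.1 42.2
end 1 side -1 1010 z 62.55 x 51.0 79.1 y -41.4 -5.0
end 1 side 1 1056 z 62.53 x 51.0 79.2 y 5.1 42.0
24.4667 [498.48  37.87 149.72] [ 0.55 -0.04 -0.57] 0.09203192969010958
```

View pics/w15c.png

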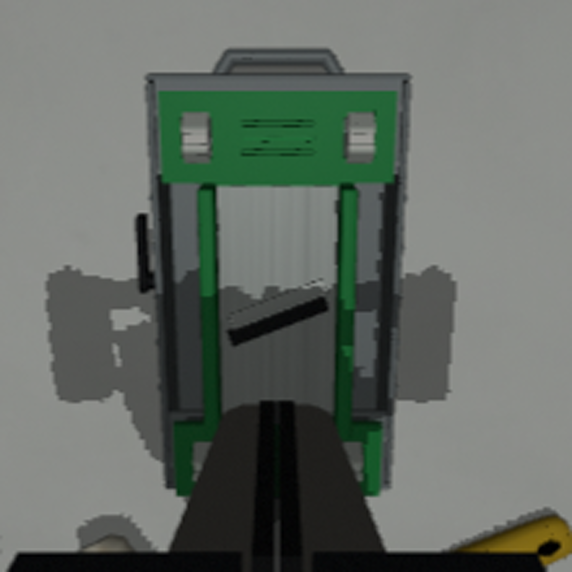

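All four corners are level at z 62.4–62.55, about 0.7 mm above the bosses, with nothing touching the plate. The far studs, at crop pixels (196,137) and (360,137), stand out over the plate.

```bash
python3 -c "
from cell import manip
print(manip.hand_in())"
```

```text
the job is handed in; nothing more can be done
None
```

The slicing plate is on the catch box rails-up and stayed down at both ends after I let go. All four corners are level, about 0.7 mm above the bosses. The highest press force I read was 15.2 N, and the job was handed in at about 24.5 s.

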